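# Preset the bench counter with its thumbwheel

### The arm

A 6-joint arm with a two-finger parallel gripper is mounted at the origin on a cart in front of the work surface, level with it; the furniture and walls round the work are solid. World frame = base frame: x ahead of the robot, y to its left, z up, the work surface at z = 0. Lengths are in m, angles in degrees, forces in N, time in s.
With the tool pointing down it reaches from about 0.375 to 0.9 m from the base axis. Payload 3.1 kg.
Tool frame: the origin (TCP) lies on the centre line of the jaws, within the pads' length; the fingertips stand 8 mm ahead of it and the grasp point (between the pads) lies 11 mm behind it; z points along the fingers, y is the direction in which the jaws open and shut (so a half turn about z gives the same grasp; the last joint's range is limited). The gripper opens to 87 mm and grips with 3 to 60 N. Pads are 19 mm wide; open, the fingers measure 117 mm over their backs; the gripper's body (75 mm by 190 mm) begins 51 mm behind the grasp point.
Start: joints at [56.064, 30.224, 82.088, -0, 67.689, -10.227], TCP at [0.251, 0.572, 0.231] pointing down, gripper open.
Joint ranges: [-176.69, 176.69], [-43.24, 126.21], [12.49, 139.97], [-82, 262], [0, 151.66], [-163.58, 163.58]. Speed limits (degrees/s): [159.86, 159.86, 180, 180, 180, 180].

### API

Orientations are given as a 3x3 rotation matrix whose columns are the frame's x, y, z axes.
In Python, from rig import * gives the robot as it stands. The module is installed in compiled form; this text tells all that it offers.
- The arm moves only by the tool arm_command, never from a script. Its argument "commands" is a list of rows, each an object with "translation": the shift along the tool's x, y, z scaled (see below), a list of three; "dr": the turn, a rotation vector about the tool's x, y, z scaled (see below), a list of three; "jaw": the closure, from 0 (fully open) to 1 (shut). In form: [{"translation": [x, y, z], "dr": [ax, ay, az], "jaw": jaw}, ...]. A call has 1 to 12 rows; each row shifts and turns the commanded pose from where the row before left it, along the tool's axes as they then stand; what a row does not reach is not made up. The controller multiplies each number of a shift by 25 mm and each number of a turn by 6 degrees. A row lasts 1/12 s, in which the tool goes at most 41.7 mm and 7.16 degrees, less where a joint would pass 70% of its speed; a pose out of reach is approached as far as the arm can. A call with a number of a shift or a turn outside -1 to 1 is refused whole. A call with a gripper value outside its range is refused whole. The fingers move at their own pace and stop on an object; the grip force is fixed at half the most. Time passes only in rows, so rows that do not move let the fingers close. It gives the time, the measured TCP pose, the force and the opening at its end, in the units of the state.
- read_state(): the state, without advancing time (a new reading comes with each control period).
- capture(name): name is "side" or "top" or "wrist"; returns (picture, depth): 420x560x3 uint8, red, green, blue; 420x560 float32, m along the optical axis (not along the pixel's ray), 0 where there is no reading.
- camera_model(name): a dict with "intrinsics" (3x3 intrinsics, pixels), "pose" (4x4, takes a point from camera to world coordinates); the wrist camera has in their place "mount" (4x4, takes a point from camera to tool coordinates, whose origin is the TCP and whose axes are the flange's). Camera axes: x right, y down, z forward; pixel columns grow to the right and rows downward; lengths in m; the calibration is good to about 2 mm. A picture is of the moment at which its call begins: read the wrist's pose just before it. camera_model takes no time and is no camera call.
- hand_in(): hands the job in, once; it reports no verdict.
The state is a dict: "time_s": time; "joint_positions": joint angles; "qvel": joint speeds; "tau": joint torques, N m; "position": TCP position; "tcp_rot": TCP orientation; "force": force on the tool from outside, world axes, zero at the start; "moment": the same for the moment, N m; "opening": opening from 0.0 (shut) to 1.0 (fully open).
Only numpy, scipy, OpenCV 4.12 (cv2) and the standard library are available. Lean on these libraries where they do the work, as an engineer would, in place of code of your own. Each camera call takes 0.05 s, during which the arm holds its last target.

### The job

Preset the bench counter: with a fingertip, flick the front edge of its star-shaped thumbwheel to the right, one click after another, until the lobe with the dark bar has clicked in at the pointer, and do not run past it. Only then press the round enter key behind the wheel and let it come up again. Be gentle: pinch and lift nothing, leave the counter standing where it is and the things round it undisturbed.

Things in the scene. Friction and masses are not known exactly. Their poses are not given: they have to be found in the camera images.
- counter: Grey bench counter, 2 kg, loose on rubber feet. Origin on the bench under the wheel's vertical axis; x points to its rear housing and enter key, y to its left, z up. In this frame (mm): base slab x -22..105, y +-55, top z 18; clear fixed cover x -3..57, z 45..47; side walls under it; rear housing x 56..105, top z 47. In front of x = -22 only the wheel's edge juts out.
- wheel_axis (a point): On the wheel's axis at its upper face. The wheel: a white star, disc of radius 31 mm with six radial lobes 60 degrees apart, 10 mm wide, round-ended, reaching to radius 48 mm; 21 to 39 mm above the bench. At rest one lobe points straight to the front (counter -x), the opposite one to the pointer. A fingertip lowered beside the front lobe, before the disc, can push it sideways.
- thumbwheel (a joint): Turn of the wheel, rad, growing as its front edge moves to the right (counter -y; counter-clockwise from above). Clicks every 1.047 rad (60 degrees): pushed past half way it snaps on to the next click, before that it springs back; about 1 N at a lobe's end. 0 = marked lobe at the pointer. Starts 2 to 4 clicks short (about -2.09, -3.14 or -4.19); stops at -4.85 and 1.25.
- mark (a point): Raised dark steel bar (30 x 4.5 mm) on top of one lobe of the wheel; this point is near its outer end, 43 mm from the axis. It turns with the wheel.
- pointer (a point): Tip of the small black fixed pointer at the middle of the rear housing's front edge, above the cover, 41.5 mm behind the wheel axis.
- enter_key_top (a point): Centre of the top of the round grey enter key (24 mm across, standing 12 mm out of its black ring; top 71 mm above the bench), on the rear housing 80 mm behind the wheel axis. Pressed straight down.
- enter_key (a joint): Travel of the enter key, m: 0 up, 0.008 fully down (about 8 N); it counts as pressed from 0.0045 (about 5 N) and springs back.
- jar_a: Grey sample jar, 33 mm across, 43 mm high, loose, behind the counter; origin at its foot. Leave alone.
- jar_b: Grey sample jar like the other, loose, behind the counter; origin at its foot. Leave alone.
- loose_cap: Loose grey jar cap, 33 mm across, 14 mm high, left of the counter; origin at its underside. Leave alone.
- spare_bracket: Light grey die-cast corner bracket (L shape, 40 x 40 x 38 mm), loose, right of the counter; origin at its underside. Leave alone.

How it is judged:
By the outcome, as a careful person would: the job done as asked, in the order asked, and still so for the second after the job is handed in, with the robot touching nothing.
It also fails if it takes over 54 s, if anything falls off the work surface, if the arm or the gripper's body presses on something with over 40 N, if the wrist force passes 120 N, or if a joint passes its speed limit or range.

## Working session

There is one attempt and no reset: what is moved stays moved. The work goes in short steps, Python scripts to look and compute and a tool call to move; the robot and the scene stay as the last step left them, time stands still between calls to the robot, and variables do not carry over. Pictures are saved under pics/ and viewed, and the job is handed in when it is done.

Besides the shell and the picture viewer there is one more tool, called after "Request:" as a command line: name --argument value ..., lists and objects as JSON in quotes. arm_command: Moves the arm, as the interface text tells. Its arguments: {"type":"object","properties":{"commands":{"type":"array"}},"required":["commands"]}

```bash
mkdir -p pics
python3 - <<'E'
from rig import *
import cv2,numpy as np
s=read_state(); print(s)
for n in ["top","side"]:
    p,d=capture(n); cv2.imwrite(f"pics/{n}0.png",p[:,:,::-1]); np.save(f"pics/{n}0.npy",d)
    m=camera_model(n); print(n,m)
print(camera_model("wrist"))
E
```

```text
{'time_s': 0.0, 'joint_positions': array([ 5.60636667e+01,  3.02800423e+01,  8.21567642e+01,  1.33544932e-03,
        6.76884681e+01, -1.02263298e+01]), 'qvel': array([-0.082899  , -0.06643545, -0.08332674, -0.05614517,  0.13124441,
       -0.04356505]), 'tau': array([ 1.67788485e-04, -4.40037239e+01, -1.76593870e+01,  6.34062756e-02,
        5.82835008e-02, -1.88352892e-04]), 'position': array([0.25086868, 0.5716606 , 0.22955798]), 'tcp_rot': array([[-9.15588580e-01,  4.02114434e-01, -1.23852314e-03],
       [ 4.02116133e-01,  9.15586899e-01, -1.80196995e-03],
       [ 4.09377437e-04, -2.14789324e-03, -9.99997609e-01]]), 'force': array([-0.32446378, -0.10122359,  0.25749578]), 'moment': array([ 0.01721567, -0.02346159, -0.04119164]), 'opening': 0.9972784939073356}
top {'intrinsics': array([[537.5722454 ,   0.        , 277.73512019],
       [  0.        , 537.5722454 , 209.4295952 ],
       [  0.        ,   0.        ,   1.        ]]), 'pose': array([[-0.03125009, -0.97956016,  0.19870916,  0.44102861],
       [-0.99951059,  0.0309079 , -0.00482439, -0.23784841],
       [-0.0014159 ,
[... 353 characters left out ...]
  [-0.93708763,  0.23974775, -0.2537475 , -0.01886109],
       [-0.00324686, -0.73282818, -0.68040599,  0.62907076],
       [ 0.        ,  0.        ,  0.        ,  1.        ]])}
{'intrinsics': array([[336.91440622,   0.        , 273.38412882],
       [  0.        , 336.91440622, 207.98176239],
       [  0.        ,   0.        ,   1.        ]]), 'mount': array([[ 5.96122649e-04, -9.69973712e-01, -2.43209050e-01,
         6.63583964e-02],
       [ 9.99999157e-01,  2.97673007e-04,  1.26388041e-03,
         7.86380024e-04],
       [-1.15353400e-03, -2.43209599e-01,  9.69973072e-01,
        -1.54888901e-01],
       [ 0.00000000e+00,  0.00000000e+00,  0.00000000e+00,
         1.00000000e+00]])}
```

View pics/top0.png

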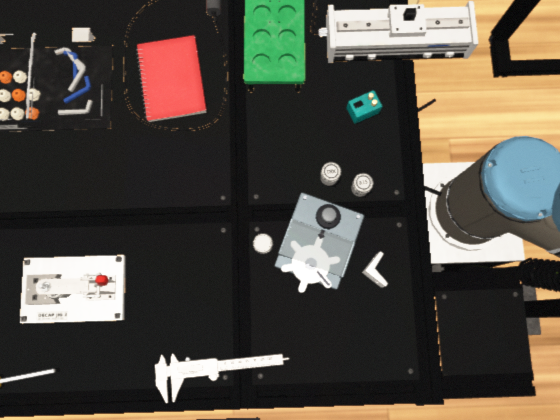

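View pics/side0.png

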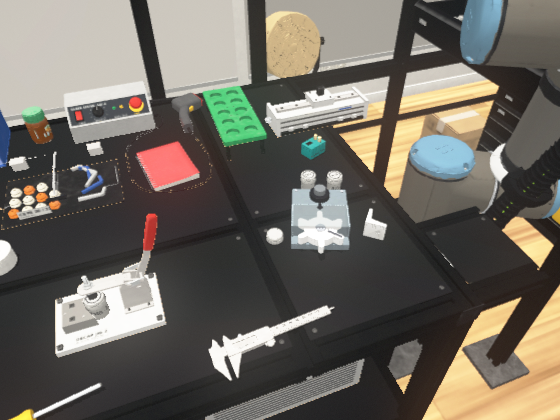

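```bash
cat > h.py <<'E'
from rig import *
import cv2,numpy as np
def cloud(d,K,T):
    v,u=np.mgrid[:d.shape[0],:d.shape[1]]
    P=np.stack([(u-K[0,2])/K[0,0]*d,(v-K[1,2])/K[1,1]*d,d],-1)
    return P@T[:3,:3].T+T[:3,3]
def toolT(s):
    T=np.eye(4);T[:3,:3]=s["tcp_rot"];T[:3,3]=s["position"];return T
E
python3 - <<'E'
from h import *
for n,pts in [("top",[(328,213),(310,264),(323,280),(320,234),(331,173),(362,183),(262,243),(375,270),(265,350),(180,350),(520,170),(480,380),(60,200)]),("side",[(320,190),(322,236),(308,178),(335,180),(275,236),(375,225),(440,150),(40,150),(440,230)])]:
    d=np.load(f"pics/{n}0.npy"); m=camera_model(n); C=cloud(d,m["intrinsics"],m["pose"])
    print(n,"valid",(d>0).mean())
    for u,v in pts: print((u,v),d[v,u],C[v,u].round(4))
s=read_state(); p,d=capture("wrist"); cv2.imwrite("pics/w0.png",p[:,:,::-1])
E
```

```text
top valid 0.9958801020408163
(328, 213) 0.8492186 [ 0.6018 -0.3211  0.0721]
(310, 264) 0.8576902 [ 0.5246 -0.2907  0.0477]
(323, 280) 0.85831493 [ 0.499  -0.3107  0.042 ]
(320, 234) 0.8659347 [ 0.5722 -0.3089  0.049 ]
(331, 173) 0.8931355 [ 0.675  -0.3325  0.0422]
(362, 183) 0.8912977 [ 0.6567 -0.3831  0.0406]
(262, 243) 0.89886457 [ 0.5655 -0.2142  0.0136]
(375, 270) 0.86752605 [ 0.5128 -0.3959  0.0358]
(265, 350) 0.87448806 [ 0.3914 -0.2143  0.0032]
(180, 350) 0.87568605 [ 0.3957 -0.0759  0.0021]
(520, 170) 0.90230393 [ 0.6724 -0.6507  0.0339]
(480, 380) 0.8717526 [ 0.3331 -0.5613 -0.0042]
(60, 200) 0.9278775 [0.6531 0.1328 0.    ]
side valid 0.9957397959183674
(320, 190) 0.86050844 [ 0.5913 -0.3211  0.0695]
(322, 236) 0.8153156 [ 0.5051 -0.2883  0.0366]
(308, 178) 0.9309675 [ 0.6643 -0.3282  0.0423]
(335, 180) 0.92613065 [ 0.6384 -0.3787  0.0421]
(275, 236) 0.8523541 [ 0.5596 -0.2155  0.01  ]
(375, 225) 0.8391031 [ 0.4979 -0.3957  0.0343]
(440, 150) 1.0189627 [ 0.6614 -0.6586  0.0333]
(40, 150) 1.0828087 [ 1.0451e+00  2.2100e-01 -9.0000e-04]
(440, 230) 0.881908 [ 0.4713 -0.5342 -0.0038]
```

View pics/w0.png

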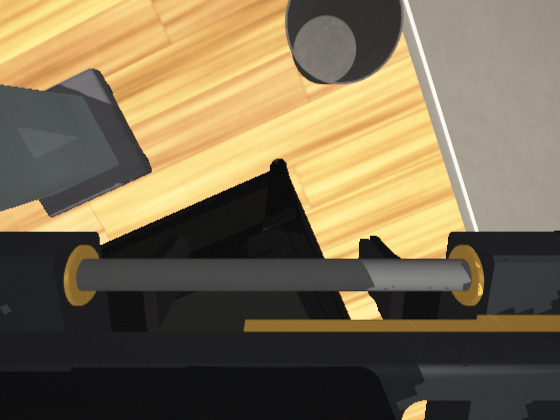

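Run:
```python
import cv2
p=cv2.imread("pics/top0.png"); cv2.imwrite("pics/t0z.png",cv2.resize(p[180:305,250:400],None,fx=5,fy=5,interpolation=cv2.INTER_CUBIC)[:600])
p=cv2.imread("pics/side0.png"); cv2.imwrite("pics/s0z.png",cv2.resize(p[165:265,260:395],None,fx=5.9,fy=5.9,interpolation=cv2.INTER_CUBIC)[:600])
```

```text
(no output)
```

View pics/t0z.png

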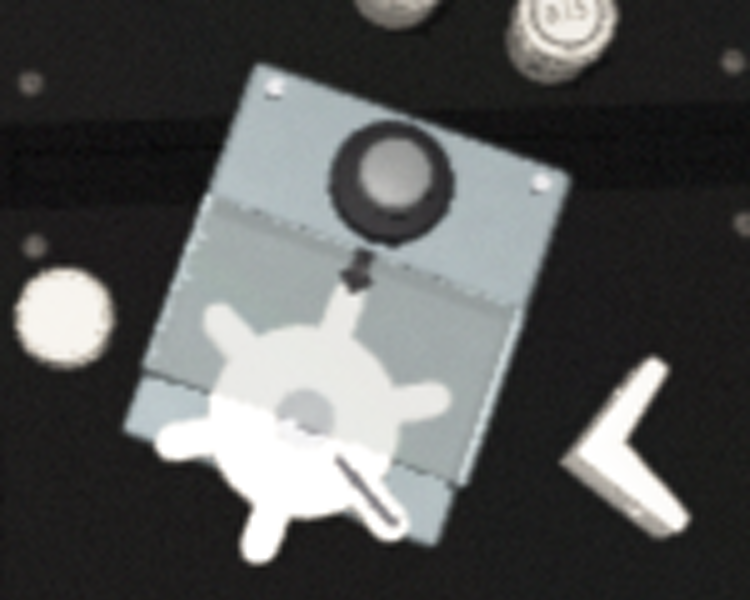

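View pics/s0z.png

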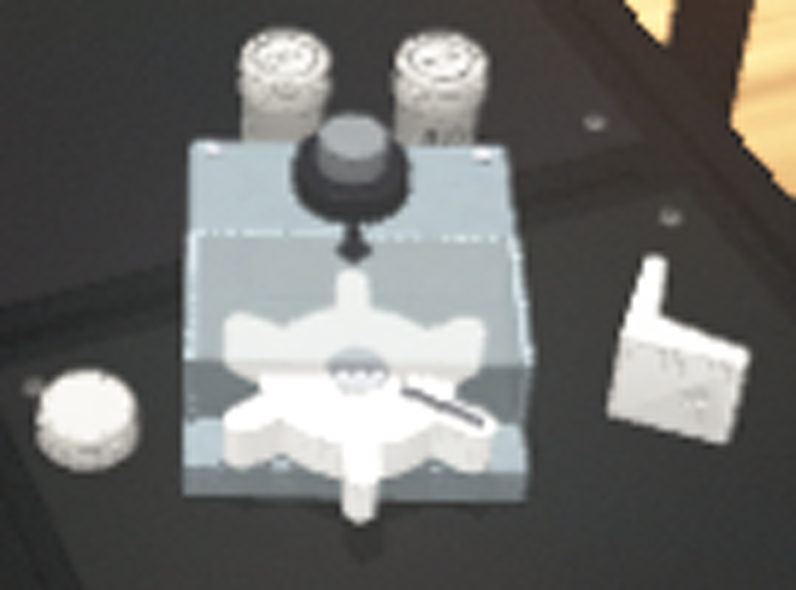

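```bash
cat >> h.py <<'E'
def ray(n,u,v,z,m=None):
    m=m or camera_model(n); K=m["intrinsics"];T=m["pose"]
    d=T[:3,:3]@np.array([(u-K[0,2])/K[0,0],(v-K[1,2])/K[1,1],1]); o=T[:3,3]
    return o+d*(z-o[2])/d[2]
def fit(A,B):
    a=A.mean(0);b=B.mean(0);H=(A-a).T@(B-b);th=np.arctan2(H[0,1]-H[1,0],H[0,0]+H[1,1])
    R=np.array([[np.cos(th),-np.sin(th)],[np.sin(th),np.cos(th)]]);t=b-R@a
    return th,t,(A@R.T+t-B)
E
python3 - <<'E'
from h import *
L={"axis":(0,0,39),"key":(80,0,71),"RL":(105,55,47),"RR":(105,-55,47),"FL":(-22,55,18),"FR":(-22,-55,18),"ptr":(41.5,0,49),"lobe":(-48,0,39)}
P={"top":{"key":(395,173),"RL":(257,63),"RR":(572,177),"FL":(125,430),"FR":(437,543),"lobe":(257,562),"axis":(305,415)},
"side":{"key":(354,135),"RL":(190,143),"RR":(507,147),"FL":(185,465),"FR":(527,468),"axis":(358,372)}}
for n,(o,f) in {"top":((250,180),5),"side":((260,165),5.9)}.items():
    ks=list(P[n]);A=np.array([L[k][:2] for k in ks])/1e3
    B=np.array([ray(n,P[n][k][0]/f+o[0]-.5+.5/f,P[n][k][1]/f+o[1]-.5+.5/f,L[k][2]/1e3)[:2] for k in ks])
    th,t,r=fit(A,B);print(n,np.degrees(th),t);print(*zip(ks,B.round(4).tolist(),(r*1e3).round(1).tolist()),sep="\n")
E
```

```text
top -22.000348079560286 [ 0.52610023 -0.29249935]
('key', [0.6, -0.3221], [0.2, -0.4])
('RL', [0.6427, -0.2811], [1.3, 0.3])
('RR', [0.6015, -0.382], [1.4, -0.8])
('FL', [0.5267, -0.2341], [-0.3, 0.8])
('FR', [0.4865, -0.335], [-1.4, -0.2])
('lobe', [0.4812, -0.275], [0.4, 0.5])
('axis', [0.5276, -0.2923], [-1.5, -0.2])
side -21.981071615965654 [ 0.52300591 -0.29286608]
('key', [0.597, -0.3227], [0.1, -0.1])
('RL', [0.6385, -0.2811], [2.4, -0.0])
('RR', [0.5981, -0.3824], [1.7, -0.8])
('FL', [0.5239, -0.2344], [-0.7, 0.8])
('FR', [0.4846, -0.3354], [-2.5, -0.2])
('axis', [0.524, -0.2932], [-1.0, 0.3])
```

Run:
```python
from h import *
for n in ("top","side"):
    d=np.load(f"pics/{n}0.npy"); m=camera_model(n); C=cloud(d,m["intrinsics"],m["pose"]).reshape(-1,3)
    C=C[d.ravel()>0]
    for y0 in np.arange(-.7,.7,.1):
        r=[]
        for x0 in np.arange(.1,.9,.1):
            k=(C[:,0]>x0)&(C[:,0]<x0+.1)&(C[:,1]>y0)&(C[:,1]<y0+.1)
            r.append("%.3f"%C[k,2].max() if k.any() else "  -  ")
        print("%.1f"%y0,*r)
```

```text
-0.7 -0.739   -   0.003 0.041 0.044 0.039 0.040   -  
-0.6 -0.740   -   0.003 0.003 0.356 0.027 -0.232 0.057
-0.5 -0.739 0.000 0.005 0.042 0.042 0.039 0.047 0.052
-0.4 -0.740   -   0.005 0.044 0.074 0.073 0.036 0.058
-0.3 -0.740 -0.008 0.012 0.043 0.053 0.052 0.006 0.063
-0.2 -0.665   -   0.013 0.006 0.015 0.006 0.009 0.062
-0.1 -0.680   -   0.013 0.196 0.195 0.006 0.016 0.016
-0.0 -0.697 -0.006 0.006 0.193 0.194 0.005 0.054 0.054
0.1 -0.741 -0.005 0.021 0.107 0.105 0.006 0.058 0.060
0.2 -0.741   -   0.020 0.005 0.005 0.005 0.054 0.023
0.3 -0.743   -     -     -     -     -     -     -  
0.4 -0.744   -     -     -     -     -     -     -  
0.5 -0.743   -     -     -     -     -     -     -  
0.6   -     -     -     -     -     -     -     -  
-0.7   -     -   0.001 0.416 0.416 0.038 0.036   -  
-0.6   -   -0.006 0.001 0.413 0.415 0.389   -   0.056
-0.5   -   -0.000 0.003 0.038 0.038 0.002 0.043 0.049
-0.4   -   -0.002 0.002 0.042 0.072 0.071 0.033 0.054
-0.3   -   -0.001 0.008 0.040 0.049 0.048 0.002 0.059
-0.2   -   -0.001 0.011 0.002 0.011 0.002 0.014 0.058
-0.1   -   -0.002 0.011 0.193 0.193 0.002 0.013 0.014
-0.0   -   -0.000 0.003 0.193 0.165 0.002 0.052 0.051
0.1   -     -   0.018 0.105 0.103 0.002 0.055 0.056
0.2   -     -   0.026 0.003 0.002 0.033 0.052 0.019
0.3   -     -     -     -     -     -     -     -  
0.4   -     -     -     -     -     -     -     -  
0.5   -     -     -     -     -     -     -     -  
0.6   -     -     -     -     -     -     -     -
```

Request:
arm_command --commands '[{"translation": [0, 0, -1], "dr": [0, 0, 0], "jaw": 1}, {"translation": [0, 0, -1], "dr": [0, 0, 0], "jaw": 1}, {"translation": [-0.6, 0, -1], "dr": [0, 0, 0.2], "jaw": 1}, {"translation": [-1, 0, -0.6], "dr": [0, 0, 0.4], "jaw": 1}, {"translation": [-1, 0, 0], "dr": [0, 0, 0.4], "jaw": 1}, {"translation": [-1, 0, 0], "dr": [0, 0, 0.4], "jaw": 1}, {"translation": [-1, 0, 0], "dr": [0, 0, 0.4], "jaw": 1}, {"translation": [-1, 0, 0], "dr": [0, 0, 0.4], "jaw": 1}, {"translation": [-1, 0, 0], "dr": [0, 0, 0.4], "jaw": 1}, {"translation": [-1, 0, 0], "dr": [0, 0, 0.4], "jaw": 1}, {"translation": [-1, 0, 0], "dr": [0, 0, 0.4], "jaw": 1}, {"translation": [-1, 0, 0], "dr": [0, 0, 0.4], "jaw": 1}]'

```text
time_s: 1.15
position: [0.4501, 0.4386, 0.3201]
tcp_rot: [[-0.687, 0.727, -0.001], [0.727, 0.687, -0.0], [0.0, -0.001, -1.0]]
force: [0.7, 0.4, 0.5]
opening: 0.172
```

Request:
arm_command --commands '[{"translation": [-1, 0, 0], "dr": [0, 0, 0.4], "jaw": 1}, {"translation": [-1, 0, 0], "dr": [0, 0, 0.4], "jaw": 1}, {"translation": [-1, 0, 0], "dr": [0, 0, 0.4], "jaw": 1}, {"translation": [-1, 0, 0], "dr": [0, 0, 0.4], "jaw": 1}, {"translation": [-1, 0, 0], "dr": [0, 0, 0.4], "jaw": 1}, {"translation": [-1, 0, 0], "dr": [0, 0, 0.4], "jaw": 1}, {"translation": [-1, 0, 0], "dr": [0, 0, 0.4], "jaw": 1}, {"translation": [-1, 0, 0], "dr": [0, 0, 0.4], "jaw": 1}, {"translation": [-1, 0, 0], "dr": [0, 0, 0.4], "jaw": 1}, {"translation": [-1, 0, 0], "dr": [0, 0, 0.4], "jaw": 1}, {"translation": [-1, 0, 0], "dr": [0, 0, 0.4], "jaw": 1}, {"translation": [-1, 0, 0], "dr": [0, 0, 0.4], "jaw": 1}]'

```text
time_s: 2.15
position: [0.5993, 0.1819, 0.32]
tcp_rot: [[-0.252, 0.968, -0.001], [0.968, 0.252, -0.0], [0.0, -0.001, -1.0]]
force: [0.4, -0.9, 0.4]
opening: 0.005
```

Request:
arm_command --commands '[{"translation": [-1, 0, 0], "dr": [0, 0, 0.4], "jaw": 1}, {"translation": [-1, 0, 0], "dr": [0, 0, 0.4], "jaw": 1}, {"translation": [-1, 0, 0], "dr": [0, 0, 0.4], "jaw": 1}, {"translation": [-1, 0, 0], "dr": [0, 0, 0.4], "jaw": 1}, {"translation": [-1, 0, 0], "dr": [0, 0, 0.4], "jaw": 1}, {"translation": [-1, 0, 0], "dr": [0, 0, 0.4], "jaw": 1}, {"translation": [-1, 0, 0], "dr": [0, 0, 0.4], "jaw": 1}, {"translation": [-1, 0, 0], "dr": [0, 0, 0.4], "jaw": 1}]'

```text
time_s: 2.82
position: [0.6207, -0.0159, 0.32]
tcp_rot: [[0.081, 0.997, -0.001], [0.997, -0.081, 0.0], [0.0, -0.001, -1.0]]
force: [0.7, -0.4, -0.7]
opening: 0.006
```

Request:
arm_command --commands '[{"translation": [-1, -0.3, 0], "dr": [0, 0, 0.29], "jaw": 1}, {"translation": [-1, -0.3, 0], "dr": [0, 0, 0.29], "jaw": 1}, {"translation": [-1, -0.3, 0], "dr": [0, 0, 0.29], "jaw": 1}, {"translation": [-1, -0.3, 0], "dr": [0, 0, 0.29], "jaw": 1}, {"translation": [-1, -0.3, 0], "dr": [0, 0, 0.29], "jaw": 1}, {"translation": [-1, -0.3, 0], "dr": [0, 0, 0.29], "jaw": 1}, {"translation": [-1, -0.3, 0.5], "dr": [0, 0, 0.29], "jaw": 1}, {"translation": [-1, -0.3, 1], "dr": [0, 0, 0.29], "jaw": 1}, {"translation": [-1, -0.3, 1], "dr": [0, 0, 0.29], "jaw": 1}, {"translation": [-0.8, -0.3, 1], "dr": [0, 0, 0.29], "jaw": 1}, {"translation": [0, 0, 0], "dr": [0, 0, 0], "jaw": 1}, {"translation": [0, 0, 0], "dr": [0, 0, 0], "jaw": 1}]'

```text
time_s: 3.82
position: [0.495, -0.2374, 0.2316]
tcp_rot: [[0.375, 0.927, -0.003], [0.927, -0.375, 0.003], [0.001, -0.004, -1.0]]
force: [0.4, -0.0, 0.3]
opening: 0.01
```

```bash
cat >> h.py <<'E'
C0=np.array([.5245,-.2925]); CY=np.radians(-22)
def tc(p):  # world->counter mm
    c,s=np.cos(CY),np.sin(CY); d=np.asarray(p)[:2]-C0
    return np.array([c*d[0]+s*d[1],-s*d[0]+c*d[1]])*1e3
def rep():
    s=read_state(); R=s["tcp_rot"]
    print("t",round(s["time_s"],2),"counter xy",tc(s["position"]).round(1),"z",round(s["position"][2]*1e3,1),"yaw",round(np.degrees(np.arctan2(R[1,1],R[0,1])),2),"tilt",R[:2,2].round(4),"F",s["force"].round(1),"op",round(s["opening"],3)); return s
def snap(n,f,crop=None,k=1):
    p,d=capture(n); 
    q=p if crop is None else p[crop[1]:crop[3],crop[0]:crop[2]]
    q=cv2.resize(q,None,fx=k,fy=k,interpolation=cv2.INTER_CUBIC); cv2.imwrite(f"pics/{f}.png",q[:,:,::-1]); return p,d
E
python3 - <<'E'
from h import *
rep(); snap("wrist","w1"); snap("side","s1",(200,120,460,315),3)
E
```

```text
t 3.82 counter xy [-48.  40.] z 231.6 yaw -22.04 tilt [-0.0031  0.0029] F [ 0.4 -0.   0.3] op 0.01
```

View pics/w1.png

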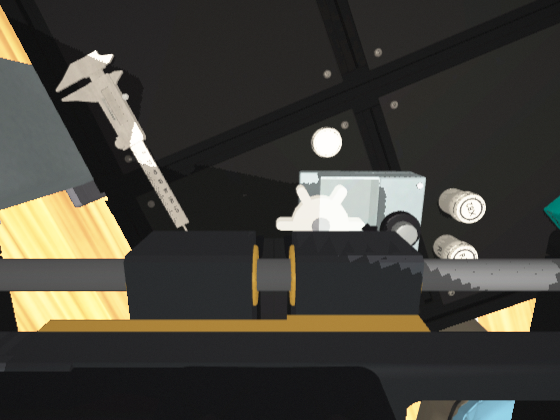

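View pics/s1.png

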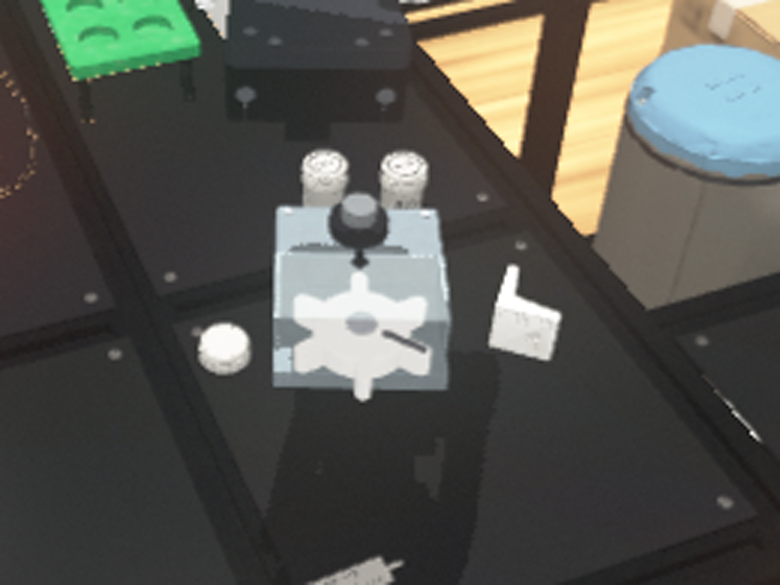

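Request:
arm_command --commands '[{"translation": [0, -0.25, 1], "dr": [0, 0, 0], "jaw": 1}, {"translation": [0, -0.25, 1], "dr": [0, 0, 0], "jaw": 1}, {"translation": [0, 0, 1], "dr": [0, 0, 0], "jaw": 1}, {"translation": [0, 0, 1], "dr": [0, 0, 0], "jaw": 1}, {"translation": [0, 0, 1], "dr": [0, 0, 0], "jaw": 1}, {"translation": [0, 0, 1], "dr": [0, 0, 0], "jaw": 1}, {"translation": [0, 0, 0.5], "dr": [0, 0, 0], "jaw": 1}, {"translation": [0, 0, 0], "dr": [0, 0, 0], "jaw": 1}]'

```text
time_s: 4.58
position: [0.4852, -0.2314, 0.0691]
tcp_rot: [[0.371, 0.929, -0.002], [0.929, -0.371, 0.002], [0.001, -0.002, -1.0]]
force: [0.1, 0.1, -0.2]
opening: 0.006
```

Run:
```python
from h import *
rep(); p,d=snap("side","s2",(240,140,440,290),4); np.save("pics/s2.npy",d); snap("top","t2",(240,170,410,310),4)
```

```text
t 4.58 counter xy [-59.3  42. ] z 69.1 yaw -21.79 tilt [-0.0018  0.0017] F [ 0.1  0.1 -0.2] op 0.006
```

View pics/s2.png

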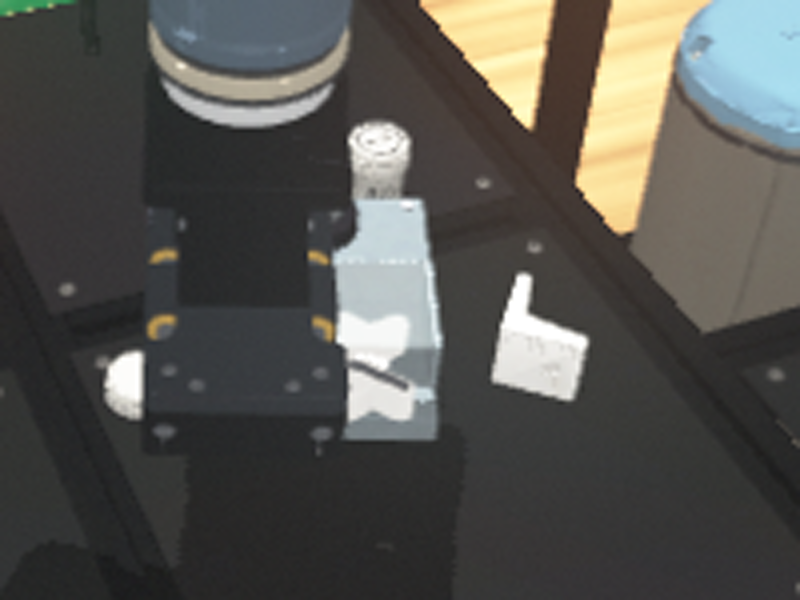

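View pics/t2.png

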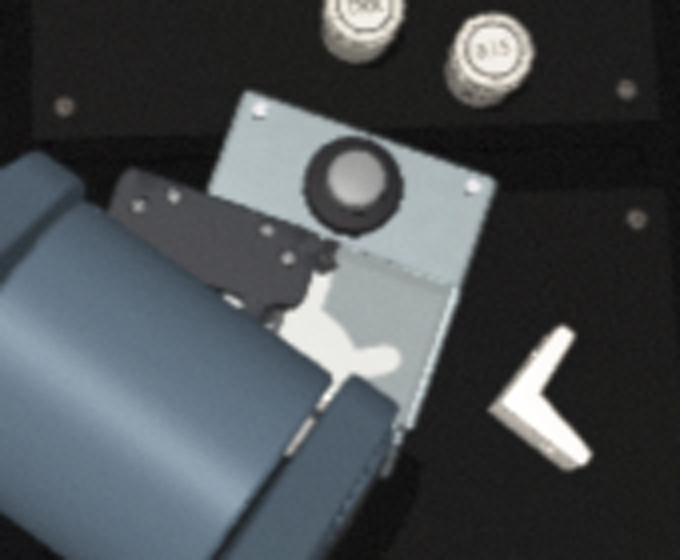

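Request:
arm_command --commands '[{"translation": [-0.6, 0, 0], "dr": [0, 0, 0], "jaw": 1}, {"translation": [-0.08, 0.45, 0], "dr": [0, 0, 0.04], "jaw": 1}, {"translation": [0, 0, 0], "dr": [0, 0, 0], "jaw": 1}, {"translation": [0, 0, 0.5], "dr": [0, 0, 0], "jaw": 1}, {"translation": [0, 0, 0.5], "dr": [0, 0, 0], "jaw": 1}, {"translation": [0, 0, 0.36], "dr": [0, 0, 0], "jaw": 1}, {"translation": [0, 0, 0], "dr": [0, 0, 0], "jaw": 1}]'

```text
time_s: 5.27
position: [0.4886, -0.252, 0.0361]
tcp_rot: [[0.376, 0.926, -0.001], [0.926, -0.376, 0.001], [0.0, -0.001, -1.0]]
force: [-0.6, -0.1, -0.7]
opening: -0.0
```

Run:
```python
from h import *
rep(); snap("side","s3",(240,140,440,290),4);snap("wrist","w3")
```

```text
t 5.27 counter xy [-48.4  24.2] z 36.1 yaw -22.11 tilt [-0.001   0.0008] F [-0.6 -0.1 -0.7] op -0.0
```

View pics/s3.png

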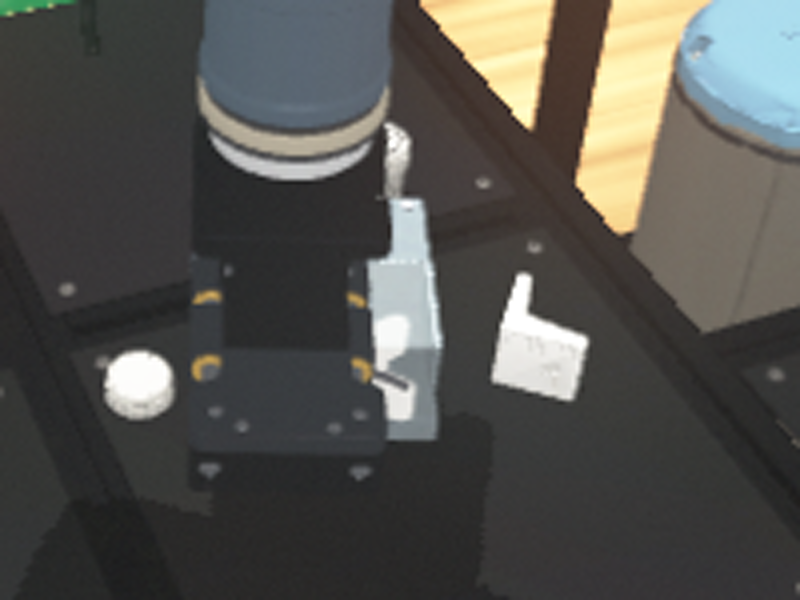

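View pics/w3.png

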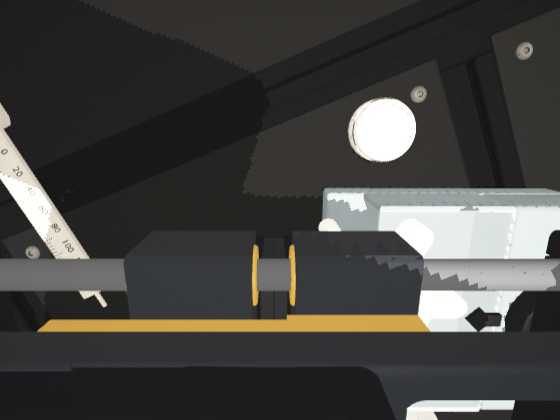

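Request:
arm_command --commands '[{"translation": [-0.2, 0, 0], "dr": [0, 0, 0], "jaw": 1}, {"translation": [-0.2, 0, 0], "dr": [0, 0, 0], "jaw": 1}, {"translation": [-0.16, 0, 0], "dr": [0, 0, 0], "jaw": 1}, {"translation": [-0.16, 0, 0], "dr": [0, 0, 0], "jaw": 1}, {"translation": [-0.16, 0, 0], "dr": [0, 0, 0], "jaw": 1}, {"translation": [-0.16, 0, 0], "dr": [0, 0, 0], "jaw": 1}]'

```text
time_s: 5.87
position: [0.479, -0.2775, 0.0367]
tcp_rot: [[0.377, 0.926, 0.0], [0.926, -0.377, -0.0], [-0.0, 0.001, -1.0]]
force: [0.2, 0.4, 0.2]
opening: 0.008
```

Run:
```python
from h import *
rep(); snap("side","s4",(240,140,440,290),4)
```

```text
t 5.87 counter xy [-47.8  -3.1] z 36.7 yaw -22.17 tilt [ 0.0004 -0.0004] F [0.2 0.4 0.2] op 0.008
```

View pics/s4.png

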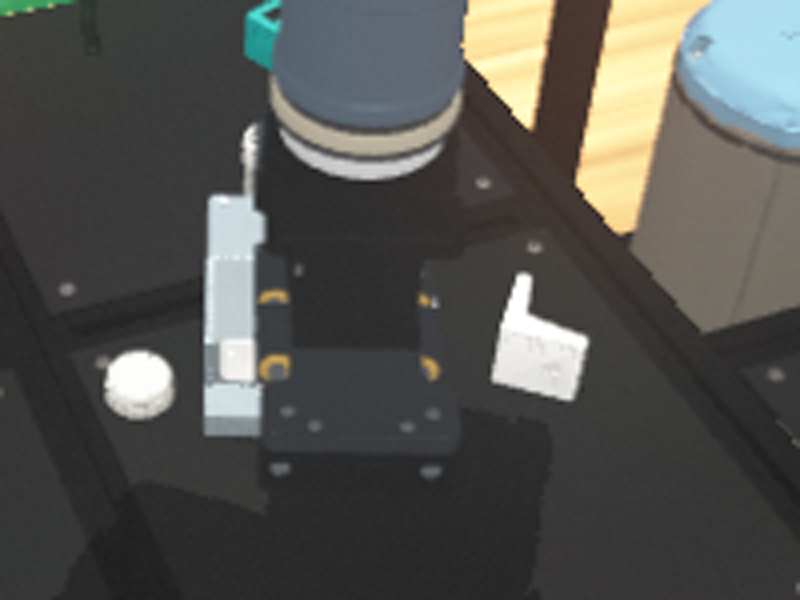

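Request:
arm_command --commands '[{"translation": [-0.12, 0, 0], "dr": [0, 0, 0], "jaw": 1}, {"translation": [-0.12, 0, 0], "dr": [0, 0, 0], "jaw": 1}, {"translation": [-0.16, 0, 0], "dr": [0, 0, 0], "jaw": 1}, {"translation": [-0.16, 0, 0], "dr": [0, 0, 0], "jaw": 1}, {"translation": [-0.12, 0, 0], "dr": [0, 0, 0], "jaw": 1}, {"translation": [0, 0, 0], "dr": [0, 0, 0], "jaw": 1}, {"translation": [0, -0.4, 0], "dr": [0, 0, 0], "jaw": 1}, {"translation": [0, -1, 0], "dr": [0, 0, 0], "jaw": 1}, {"translation": [0, -1, 0], "dr": [0, 0, 0], "jaw": 1}, {"translation": [0, 0, 0], "dr": [0, 0, 0], "jaw": 1}]'

```text
time_s: 6.75
position: [0.4116, -0.2653, 0.0361]
tcp_rot: [[0.377, 0.926, -0.008], [0.926, -0.377, 0.008], [0.004, -0.01, -1.0]]
force: [-0.3, 0.4, -0.1]
opening: 0.008
```

Run:
```python
from h import *
rep(); snap("side","s5",(240,140,440,290),4); snap("top","t5",(240,170,410,310),4)
```

```text
t 6.75 counter xy [-114.8  -17.1] z 36.1 yaw -22.17 tilt [-0.0077  0.0076] F [-0.3  0.4 -0.1] op 0.008
```

View pics/s5.png

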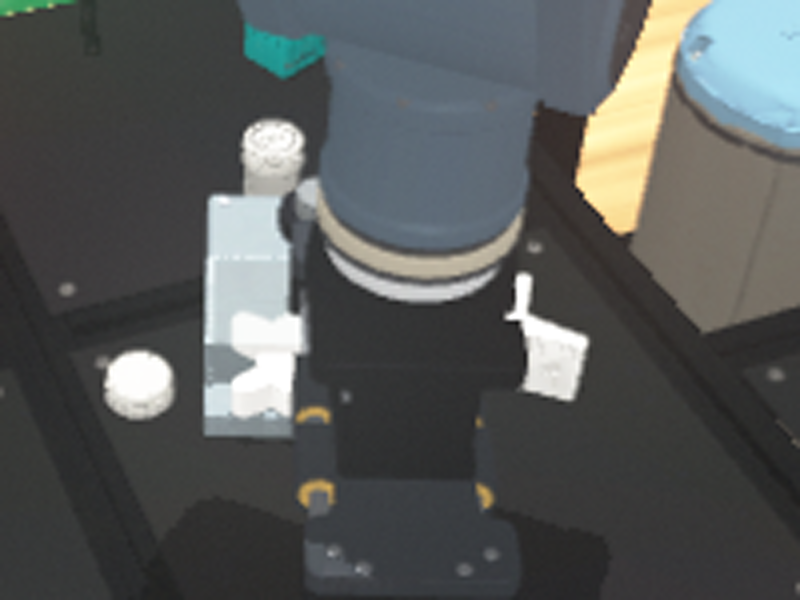

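View pics/t5.png

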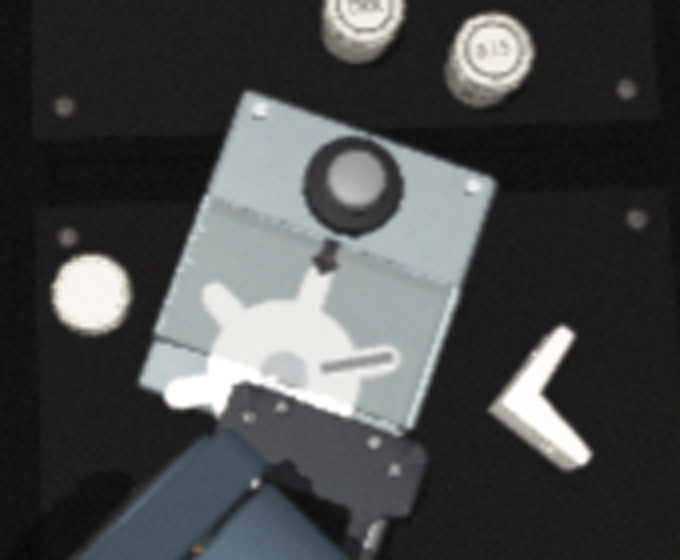

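Request:
arm_command --commands '[{"translation": [0.8, 0, 0], "dr": [0, 0, 0], "jaw": 1}, {"translation": [0.92, 0, 0], "dr": [0, 0, 0], "jaw": 1}, {"translation": [0, 0, 0], "dr": [0, 0, 0], "jaw": 1}, {"translation": [0, 0.8, 0], "dr": [0, 0, 0], "jaw": 1}, {"translation": [0, 0.8, 0], "dr": [0, 0, 0], "jaw": 1}, {"translation": [0, 0.6, 0], "dr": [0, 0, 0], "jaw": 1}, {"translation": [0, 0.3, 0], "dr": [0, 0, 0], "jaw": 1}, {"translation": [0, 0.1, 0], "dr": [0, 0, 0], "jaw": 1}, {"translation": [0, 0, 0], "dr": [0, 0, 0], "jaw": 1}]'

```text
time_s: 7.6
position: [0.494, -0.255, 0.0365]
tcp_rot: [[0.377, 0.926, 0.0], [0.926, -0.377, -0.0], [-0.0, 0.001, -1.0]]
force: [0.3, -0.4, -0.6]
opening: 0.006
```

Run:
```python
from h import *
rep()
```

```text
t 7.6 counter xy [-42.3  23.3] z 36.5 yaw -22.13 tilt [ 0.0004 -0.0004] F [ 0.3 -0.4 -0.6] op 0.006
```

Request:
arm_command --commands '[{"translation": [0, -0.22, 0], "dr": [0, 0, 0], "jaw": 1}, {"translation": [0, 0, 0], "dr": [0, 0, 0], "jaw": 1}, {"translation": [-0.2, 0, 0], "dr": [0, 0, 0], "jaw": 1}, {"translation": [-0.2, 0, 0], "dr": [0, 0, 0], "jaw": 1}, {"translation": [-0.16, 0, 0], "dr": [0, 0, 0], "jaw": 1}, {"translation": [-0.16, 0, 0], "dr": [0, 0, 0], "jaw": 1}, {"translation": [-0.16, 0, 0], "dr": [0, 0, 0], "jaw": 1}, {"translation": [-0.16, 0, 0], "dr": [0, 0, 0], "jaw": 1}]'

```text
time_s: 8.27
position: [0.4787, -0.2774, 0.0366]
tcp_rot: [[0.377, 0.926, 0.001], [0.926, -0.377, -0.001], [-0.0, 0.001, -1.0]]
force: [-0.2, 0.2, 0.5]
opening: 0.006
```

Request:
arm_command --commands '[{"translation": [-0.12, 0, 0], "dr": [0, 0, 0], "jaw": 1}, {"translation": [-0.12, 0, 0], "dr": [0, 0, 0], "jaw": 1}, {"translation": [-0.14, 0, 0], "dr": [0, 0, 0], "jaw": 1}, {"translation": [-0.14, 0, 0], "dr": [0, 0, 0], "jaw": 1}, {"translation": [-0.12, 0, 0], "dr": [0, 0, 0], "jaw": 1}, {"translation": [0, 0, 0], "dr": [0, 0, 0], "jaw": 1}, {"translation": [0, -0.4, 0], "dr": [0, 0, 0], "jaw": 1}, {"translation": [0, -1, 0], "dr": [0, 0, 0], "jaw": 1}, {"translation": [0, -1, 0], "dr": [0, 0, 0], "jaw": 1}, {"translation": [0, 0, 0], "dr": [0, 0, 0], "jaw": 1}]'

```text
time_s: 9.1
position: [0.4116, -0.2642, 0.0361]
tcp_rot: [[0.377, 0.926, -0.008], [0.926, -0.377, 0.008], [0.004, -0.01, -1.0]]
force: [-0.5, 0.9, 0.4]
opening: 0.007
```

Run:
```python
from h import *
rep(); snap("top","t6",(240,170,410,310),4)
```

```text
t 9.1 counter xy [-115.3  -16. ] z 36.1 yaw -22.16 tilt [-0.0077  0.0076] F [-0.5  0.9  0.4] op 0.007
```

View pics/t6.png

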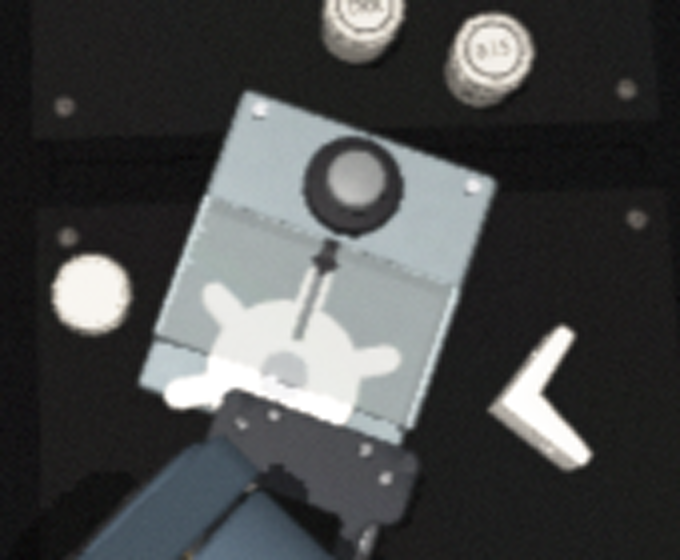

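Request:
arm_command --commands '[{"translation": [0, 0, -1], "dr": [0, 0, 0], "jaw": 1}, {"translation": [0, 0, -1], "dr": [0, 0, 0], "jaw": 1}, {"translation": [0, 0, -1], "dr": [0, 0, 0], "jaw": 1}, {"translation": [0, 0, -0.8], "dr": [0, 0, 0], "jaw": 1}, {"translation": [0.3, 1, 0], "dr": [0, 0, 0], "jaw": 1}, {"translation": [0.35, 1, 0], "dr": [0, 0, 0], "jaw": 1}, {"translation": [0, 1, 0], "dr": [0, 0, 0], "jaw": 1}, {"translation": [0, 1, 0], "dr": [0, 0, 0], "jaw": 1}, {"translation": [0, 1, 0], "dr": [0, 0, 0], "jaw": 1}, {"translation": [0, 1, 0], "dr": [0, 0, 0], "jaw": 1}, {"translation": [0, 1, 0], "dr": [0, 0, 0], "jaw": 1}, {"translation": [0, 0.5, 0], "dr": [0, 0, 0], "jaw": 1}]'

```text
time_s: 10.15
position: [0.601, -0.3261, 0.1321]
tcp_rot: [[0.376, 0.926, 0.005], [0.926, -0.376, -0.003], [-0.001, 0.005, -1.0]]
force: [-1.0, -0.2, 0.0]
opening: -0.0
```

Request:
arm_command --commands '[{"translation": [0, 0, 0], "dr": [0, 0, 0], "jaw": 1}, {"translation": [0, 0, 0], "dr": [0, 0, 0], "jaw": 1}]'

```text
time_s: 10.32
position: [0.5973, -0.3243, 0.1313]
tcp_rot: [[0.376, 0.926, -0.0], [0.926, -0.376, -0.0], [-0.0, -0.0, -1.0]]
force: [0.5, 1.1, -0.3]
opening: 0.005
```

Run:
```python
from h import *
rep(); snap("side","s7",(240,90,440,290),3); snap("top","t7",(240,170,410,310),4)
```

```text
t 10.32 counter xy [79.5 -2.2] z 131.3 yaw -22.11 tilt [-0. -0.] F [ 0.5  1.1 -0.3] op 0.005
```

View pics/s7.png

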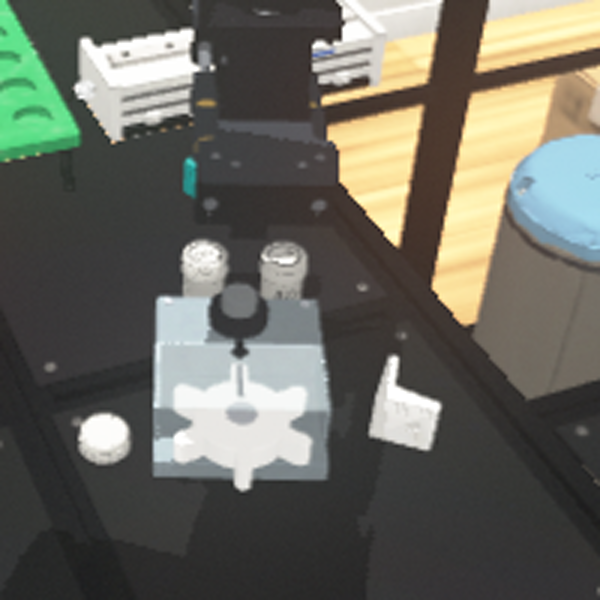

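Request:
arm_command --commands '[{"translation": [0.09, 0.02, 0.5], "dr": [0, 0, 0], "jaw": 1}, {"translation": [0, 0, 0.7], "dr": [0, 0, 0], "jaw": 1}, {"translation": [0, 0, 0.5], "dr": [0, 0, 0], "jaw": 1}, {"translation": [0, 0, 0.28], "dr": [0, 0, 0], "jaw": 1}, {"translation": [0, 0, 0], "dr": [0, 0, 0], "jaw": 1}, {"translation": [0, 0, 0.08], "dr": [0, 0, 0], "jaw": 1}, {"translation": [0, 0, 0.08], "dr": [0, 0, 0], "jaw": 1}, {"translation": [0, 0, 0], "dr": [0, 0, 0], "jaw": 1}]'

```text
time_s: 11.08
position: [0.5983, -0.3227, 0.0786]
tcp_rot: [[0.377, 0.926, 0.0], [0.926, -0.377, -0.0], [-0.0, 0.001, -1.0]]
force: [-1.2, 0.7, 2.8]
opening: 0.002
```

Run:
```python
from h import *
rep()
```

```text
t 11.08 counter xy [79.7 -0.3] z 78.6 yaw -22.15 tilt [ 0.0004 -0.0004] F [-1.2  0.7  2.8] op 0.002
```

Contact (about 2.8 N, at the expected height). Press in.

Request:
arm_command --commands '[{"translation": [0, 0, 0.08], "dr": [0, 0, 0], "jaw": 1}, {"translation": [0, 0, 0.08], "dr": [0, 0, 0], "jaw": 1}, {"translation": [0, 0, 0.06], "dr": [0, 0, 0], "jaw": 1}, {"translation": [0, 0, 0], "dr": [0, 0, 0], "jaw": 1}, {"translation": [0, 0, 0], "dr": [0, 0, 0], "jaw": 1}]'

```text
time_s: 11.5
position: [0.5984, -0.3228, 0.0735]
tcp_rot: [[0.377, 0.926, 0.001], [0.926, -0.377, -0.001], [-0.0, 0.001, -1.0]]
force: [-1.4, 1.0, 5.4]
opening: 0.012
```

Run:
```python
from h import *
rep()
```

```text
t 11.5 counter xy [79.8 -0.4] z 73.5 yaw -22.15 tilt [ 0.0007 -0.0007] F [-1.4  1.   5.4] op 0.012
```

Request:
arm_command --commands '[{"translation": [0, 0, 0.06], "dr": [0, 0, 0], "jaw": 1}, {"translation": [0, 0, 0], "dr": [0, 0, 0], "jaw": 1}, {"translation": [0, 0, 0], "dr": [0, 0, 0], "jaw": 1}]'

```text
time_s: 11.75
position: [0.5984, -0.3227, 0.0722]
tcp_rot: [[0.377, 0.926, 0.001], [0.926, -0.377, -0.001], [-0.0, 0.001, -1.0]]
force: [-2.5, 1.3, 7.6]
opening: 0.008
```

Run:
```python
from h import *
rep()
```

```text
t 11.75 counter xy [79.8 -0.3] z 72.2 yaw -22.14 tilt [ 0.0007 -0.0008] F [-2.5  1.3  7.6] op 0.008
```

About 7 mm of travel and 7.6 N, so the key is pressed. I'll raise straight up and look.

Request:
arm_command --commands '[{"translation": [0, 0, -0.15], "dr": [0, 0, 0], "jaw": 1}, {"translation": [0, 0, -0.3], "dr": [0, 0, 0], "jaw": 1}, {"translation": [0, 0, -0.8], "dr": [0, 0, 0], "jaw": 1}, {"translation": [0, 0, -1], "dr": [0, 0, 0], "jaw": 1}, {"translation": [0, 0, -1], "dr": [0, 0, 0], "jaw": 1}, {"translation": [0, 0, -1], "dr": [0, 0, 0], "jaw": 1}, {"translation": [0, 0, -1], "dr": [0, 0, 0], "jaw": 1}, {"translation": [0, -0.7, -1], "dr": [0, 0, 0], "jaw": 1}, {"translation": [1, -0.7, 0], "dr": [0, 0, 0], "jaw": 1}, {"translation": [1, -0.7, 0], "dr": [0, 0, 0], "jaw": 1}, {"translation": [1, -0.7, 0], "dr": [0, 0, 0], "jaw": 1}, {"translation": [1, -0.7, 0], "dr": [0, 0, 0], "jaw": 1}]'

```text
time_s: 12.75
position: [0.5544, -0.1959, 0.2275]
tcp_rot: [[0.378, 0.926, 0.001], [0.926, -0.378, -0.0], [0.0, 0.001, -1.0]]
force: [-0.3, 0.5, -0.3]
opening: 0.004
```

Request:
arm_command --commands '[{"translation": [1, -0.7, 0], "dr": [0, 0, 0], "jaw": 1}, {"translation": [1, -0.7, 0], "dr": [0, 0, 0], "jaw": 1}, {"translation": [0, 0, 0], "dr": [0, 0, 0], "jaw": 1}, {"translation": [0, 0, 0], "dr": [0, 0, 0], "jaw": 1}, {"translation": [0, 0, 0], "dr": [0, 0, 0], "jaw": 1}]'

```text
time_s: 13.17
position: [0.542, -0.1379, 0.2276]
tcp_rot: [[0.377, 0.926, 0.002], [0.926, -0.377, -0.001], [-0.001, 0.002, -1.0]]
force: [-0.5, 0.3, 0.3]
opening: 0.005
```

Run:
```python
from h import *
rep(); p,d=snap("top","t9",(240,160,410,310),4); m=camera_model("top");C=cloud(d,m["intrinsics"],m["pose"]);print("key",C[212:217,327:331].reshape(-1,3).mean(0))
snap("side","s9",(240,140,440,290),4)
```

```text
t 13.17 counter xy [-41.7 149.9] z 227.6 yaw -22.12 tilt [ 0.0016 -0.0012] F [-0.5  0.3  0.3] op 0.005
key [ 0.60030958 -0.32193638  0.07124112]
```

View pics/t9.png

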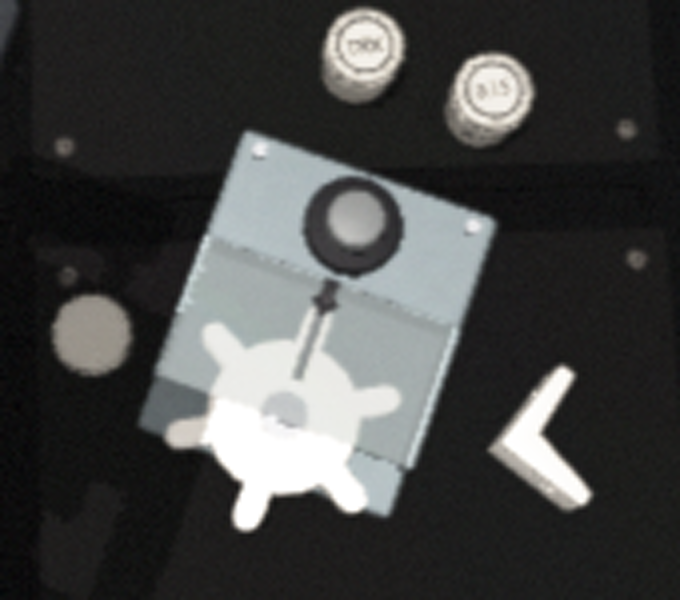

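View pics/s9.png

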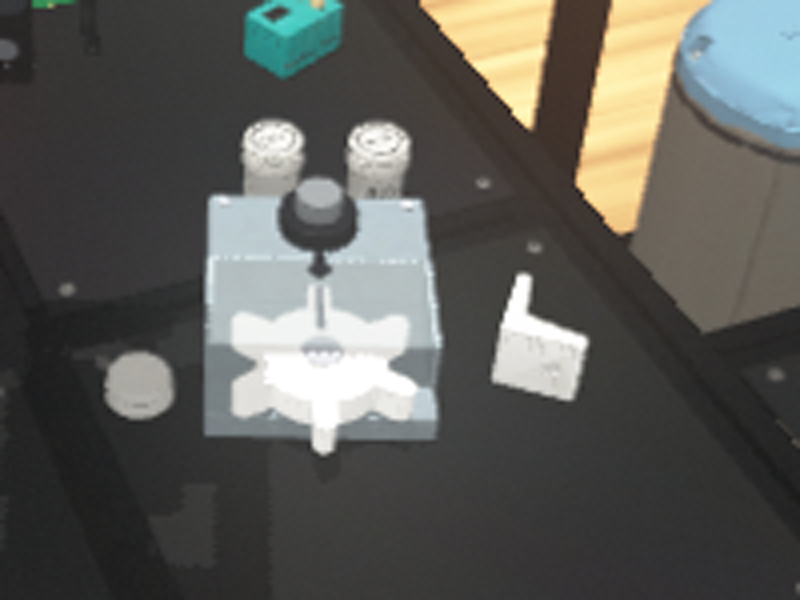

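The bar is at the pointer (top zoom about (325,295), lying along the line from the axis to the pointer). The key is back up at z about 71 mm, and the neighbouring things stand where they were. Handing in.

```bash
python3 -c "
from rig import *
print(hand_in())"
```

```text
the job is handed in; nothing more can be done
None
```

The counter is preset: the lobe with the dark bar sits at the pointer, and the enter key was pressed after that and is up again.

- **Wheel:** the bar started two clicks short. I flicked the front lobe to the right twice with the closed fingertips. The top picture after the second flick showed the bar at the pointer.
- **Enter key:** I then pressed it straight down about 7 mm, with 7.6 N vertical force at the end, and lifted off. The joint's travel can't be read directly; the 7 mm comes from the tool height and the key's stated top.
- **Last checks:** in the final top and side pictures the bar is still at the pointer. The key top measured 71 mm above the bench, its height when up. By eye, the counter, jars, cap and bracket had not shifted. The arm was clear of everything, about 13 s into the 54 s allowed.
- **Disagreement:** the two cameras differed by about 3 mm on where the counter stands, so I used the mean. On the second flick the finger first went in about 5 mm deeper than planned. I backed it off before pushing and saw no contact force.

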